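# Fit the terminal block and lock the battery cap of a sensor housing

### The job

Finish the sensor housing: press the loose terminal block fully down into its rectangular recess until its top is flush with the housing, and leave it seated. Then put the battery cap's stem into the keyed round socket with its lugs through the two slots, push it down against the spring, turn it a quarter turn clockwise (seen from above) up to its stop, and finish while still gripping the cap and holding it pressed fully down, its flange against the housing. Leave the other things on the table where they are.

Things in the scene. Friction and masses are not known exactly. Their poses are not given: they have to be found in the camera images.
- housing: Grey housing screwed to the table (immovable), 84 mm along its x, 170 mm along its y, flat top 45 mm above the table; a screw ear 22 mm long and 10 mm high sticks out at each y end. Origin on the table under its centre. The round keyed socket is 45 mm from the centre on the +y side, the rectangular recess 45 mm from it on the -y side.
- socket (a point): Centre of the socket's mouth in a 41 mm square, 4 mm thick aluminium plate level with the housing's top; axes as the housing's. 27 mm bore, two 10 mm wide slots along +x and -x reaching 19.5 mm from the axis. A sprung brass plunger's top is 8 mm below the mouth. Under the plate lugs turn only clockwise from the slots, about 80 deg, to fixed stops.
- plunger (a joint): Spring plunger in the socket: 0 at rest (up), grows in m as it is pushed down; 0.008 with the cap fully home, about 0.005 when a locked cap is not pressed. Spring force 3 N at rest, 12.6 N with the cap fully home.
- recess (a point): Centre of the recess's mouth, level with the housing's top; axes as the housing's. 46.5 mm along x, 26.5 mm along y, 26 mm deep. In it is a friction pad, its top at first 16 to 19 mm below the mouth; about 5 N pushes it down to the floor and it stays there. A released block rests on the pad 7 to 10 mm proud and must be pressed down.
- block: Black terminal block, 44 mm along its x, 24 mm along its y, 26 mm high (z), with a row of brass screws in its top; the same if turned half a turn. 32 to 63 g. Stands on the table at first; origin at the centre of its underside. Its x goes along the housing's x in the recess.
- block_top (a point): Centre of the terminal block's top face, 26 mm above the block's origin.
- cap: Battery cap, 50 to 100 g, same if turned half a turn. Origin on its axis at the underside of its flange (48 mm across, 4 mm thick). Black grip above: 36 mm along x, 24 mm along y (grasp across y), top 36 mm above origin. Below: stem 24 mm across, 16 mm long, two lugs along +x and -x, 7 mm wide, reaching 18 mm from the axis, 7 to 11 mm below origin. Hangs at first in the stand.
- cap_seat (a point): The cap's origin again, as a point: the centre of its flange's underside. Fully home the flange lies on the housing's top and this point is at the socket point. The lugs can turn under the plate only while the flange is less than 3 mm above the top; a locked cap that is not pressed rises to that 3 mm gap.
- stand: Fixed wooden block, 70 x 70 x 20 mm, with a 40 mm hole that holds the cap at first (cap flange on its top). Origin under its centre on the table.
- pliers: Pliers lying flat, 170 mm long, orange handles; origin at the pivot, on the table. Bystander.
- chip_long: Black chip with metal legs, 36 x 11 x 9 mm, lying on the table. Bystander.
- chip_short: Black chip with metal legs, 20 x 11 x 9 mm, lying on the table. Bystander.
- cell_holder: Flat round black coin-cell holder, 34 mm across, 7 mm thick. Bystander.
- tape: Roll of tape lying flat, 90 mm outside, 20 mm high. Bystander.
- driver: Screwdriver lying on the table. Bystander.
- jar: Small closed jar, 60 mm across, 70 mm high, upright. Bystander.

How it is judged:
By the outcome, as a careful person would: the job done as asked, in the order asked, and still so for the second after the job is handed in, while the arm keeps its last pose, push and grip.
It also fails if it takes over 69 s, if anything falls off the work surface, if the arm or the gripper's body presses on something with over 40 N, if the wrist force passes 120 N, or if a joint passes its speed limit or range.

### The arm

A 7-joint arm with a two-finger parallel gripper is mounted at the origin on the work surface. World frame = base frame: x ahead of the robot, y to its left, z up, the work surface at z = 0. Lengths are in m, angles in rad, forces in N, time in s.
With the tool pointing down it reaches from about 0.35 to 0.9 m from the base axis. Payload 8.1 kg.
Tool frame: the origin (TCP) lies at the very end of the fingers, on their centre line; the grasp point (between the pads) lies 19 mm behind it (arm.tcp_to_grasp is the distance from the TCP to the grasp point, in m); z points along the fingers, y is the line along which they close (so a half turn about z gives the same grasp; the last joint's range is limited). The gripper opens to 92 mm and grips with 3 to 60 N. Pads are 19 mm wide; open, the fingers measure 130 mm over their backs; the gripper's body (75 mm by 190 mm) begins 47 mm behind the grasp point.
Start: joints at [-1.248, 0.434, 0.025, 1.573, -0.012, 1.134, -0.075], TCP at [0.258, 0.569, 0.227] pointing down, gripper open.
Joint ranges: [-2.62, 2.62], [-0.44, 2.09], [-1.27, 1.32], [0.08, 2.57], [-1.32, 4.46], [0.12, 2], [-2.74, 2.74]. Speed limits (rad/s): [2.22, 2.22, 3.01, 3.01, 3.14, 3.14, 3.14].

### API

Orientations are given as a rotation vector (axis times angle).
In Python, from cell import arm, viewer, status gives the robot as it stands (arm), with the cameras (viewer) and the readings (status).
- The arm moves only by the shell command python3 nudge.py 'ROWS' [FORCE]. ROWS is a JSON list of rows, 1 to 10 of them, each of 5 numbers: dx, dy, dz in shares of the most that a row can go, 1 being 50 mm, then a turn about the tool's z in parts of the range, where 1.0 means pi rad, then the opening from 0.0 (shut) to 1.0 (fully open); each row shifts and turns the commanded pose from where the row before left it, along the tool's axes as they then stand; what a row does not reach is not made up. A row lasts 1/10 s, in which the tool goes at most 0.05 m and 0.15 rad, less where a joint would pass 70% of its speed; a pose out of reach is approached as far as the arm can. The fingers move at their own pace and stop on an object; FORCE is the grip in N (left out, the last holds). Time passes only in rows, so rows that do not move let the fingers close. It prints the time, the measured TCP pose, the force, the opening and the grip force at its end. No shift or turn number may pass 1 either way. Input that does not fit is refused with a message, and nothing moves.
- status.observe(): the state, without advancing time (a new reading comes with each control period).
- viewer.get_image(name): name is "scene" or "top" or "wrist"; returns a dict with "image" (420x560x3 uint8, blue, green, red), "fx", "fy", "cx", "cy" (pixels), "distortion" ([k1, k2, p1, p2, k3] as OpenCV has them; the pictures are not rectified), "cam_to_world" (4x4, takes a point from camera to world coordinates); the wrist camera has in their place "mount" (4x4, takes a point from camera to tool coordinates, whose origin is the TCP and whose axes are the flange's). Camera axes: x right, y down, z forward; pixel columns grow to the right and rows downward; lengths in m; the calibration is good to about 2 mm. A picture is of the moment at which its call begins: read the wrist's pose just before it. There is no depth.
- arm.sign_off(): hands the job in; it is judged then, once.
The state is a dict: "clock": time; "joints": joint angles; "dq": joint speeds; "joint_efforts": joint torques, N m; "position": TCP position; "ee_rot": TCP orientation; "force": force on the tool from outside, world axes, zero at the start; "ft_torque": the same for the moment, N m; "width": opening from 0.0 (shut) to 1.0 (fully open); "gripper_force": force on a finger pad.
Only numpy, scipy, OpenCV 4.12 (cv2) and the standard library are available. Lean on these libraries where they do the work, as an engineer would, in place of code of your own. Each camera call takes 0.05 s, during which the arm holds its last target. There are 200 camera calls.

## Working session

There is one attempt and no reset: what is moved stays moved. The work goes in short steps, Python scripts to look and compute and a shell command to move; the robot and the scene stay as the last step left them, time stands still between calls to the robot, and variables do not carry over. Pictures are saved under pics/ and viewed, at most 10 in all, crops included, and the job is handed in when it is done.

```bash
ls; mkdir -p pics; python3 - <<'E'
from cell import arm, viewer, status
import cv2,numpy as np
s=status.observe();print(s['clock'],s['position'],s['ee_rot'],s['force'],s['width'])
for n in('top','scene'):
    d=viewer.get_image(n);cv2.imwrite(f'pics/{n}0.png',d['image'])
    print(n,d['fx'],d['fy'],d['cx'],d['cy'],d['distortion'],np.round(d['cam_to_world'],4).tolist())
E
```

```text
cell.py
nudge.py
pics
0.0 [0.25799194 0.56870448 0.22593366] [-6.63848818e-01 -3.07044731e+00  2.48705476e-03] [ 0.21333586 -0.19003705 -0.44511616] 0.9973631092476584
top 534.0291861512187 534.0291861512187 281.94824445702835 203.2633275309342 [-0.1512021  0.         0.         0.         0.       ] [[-0.0059, -0.9798, 0.1997, 0.2666], [-1.0, 0.0054, -0.003, 0.016], [0.0019, -0.1997, -0.9798, 1.7135], [0.0, 0.0, 0.0, 1.0]]
scene 542.8667567379911 542.8667567379911 282.97053646674635 216.14166884169973 [-0.07281613  0.          0.          0.          0.        ] [[-0.8789, 0.3637, -0.3086, 0.9878], [0.4766, 0.6436, -0.5989, 0.777], [-0.0192, -0.6735, -0.739, 1.0282], [0.0, 0.0, 0.0, 1.0]]
```

View pics/top0.png

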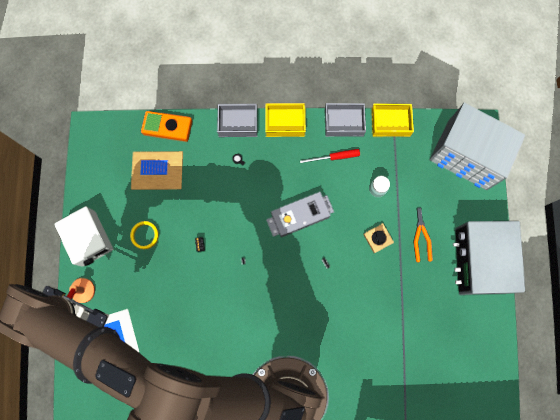

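The top view shows the housing near (303,214), with the socket at about (288,217) and the recess at about (314,208). The stand with the cap is at (378,237), and the block is probably at (200,243). I'll enlarge these.

```bash
python3 - <<'E'
import cv2,numpy as np
a=cv2.imread('pics/top0.png')
def c(x,y,w,h,k):return cv2.resize(a[y:y+h,x:x+w],None,fx=k,fy=k,interpolation=cv2.INTER_CUBIC)
big=np.vstack([c(260,185,80,60,8)[:, :640]])
A=c(263,188,75,50,8)            # 600x400
B=np.hstack([c(187,230,30,25,8),c(360,218,40,25,8)[:, :320]]) 
B=np.hstack([B,np.zeros((200,40,3),np.uint8)])
cv2.imwrite('pics/crop0.png',np.vstack([A,B]))
E
```

```text
(no output)
```

View pics/crop0.png

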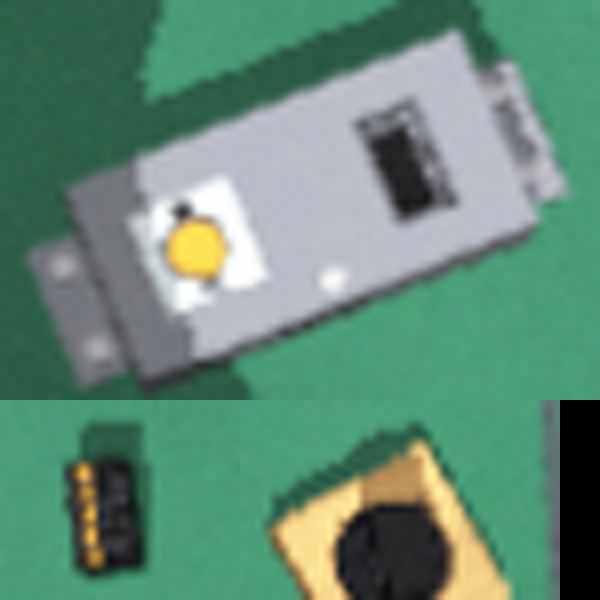

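View pics/scene0.png

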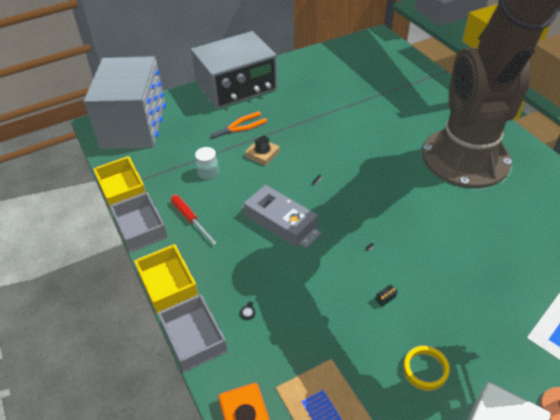

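The crop shows the housing's top corners at about (65,187), (460,30), (540,222) and (148,378), the plunger at (198,247) and the recess at (405,160). The block is at (107,515) and the cap grip at about (393,553). The scene view confirms which object is which.

```bash
cat > h.py <<'E'
from cell import arm, viewer, status
import cv2,numpy as np
from scipy.spatial.transform import Rotation as R
def ray(d,uv,z,T):
    K=np.array([[d['fx'],0,d['cx']],[0,d['fy'],d['cy']],[0,0,1]])
    p=cv2.undistortPoints(np.array(uv,float).reshape(-1,1,2),K,np.array(d['distortion'])).reshape(-1,2)
    v=np.c_[p,np.ones(len(p))]@T[:3,:3].T; o=T[:3,3]
    return o+v*((z-o[2])/v[:,2])[:,None]
def tcp():
    s=status.observe();T=np.eye(4);T[:3,:3]=R.from_rotvec(s['ee_rot']).as_matrix();T[:3,3]=s['position'];return T
def wrist(name):
    T=tcp();d=viewer.get_image('wrist');cv2.imwrite(name,d['image']);M=T@d['mount']
    np.savez(name+'.npz',M=M,**{k:d[k] for k in('fx','fy','cx','cy','distortion')});return d,M
def load(name):return dict(np.load(name+'.npz'))
def go(x,y,yaw=None):
    "tool-frame delta to world x,y and tool y-axis along yaw (mod pi)"
    T=tcp();d=T[:3,:3].T@(np.array([x,y,T[2,3]])-T[:3,3]);print('d',np.round(d,4),'tcp',np.round(T[:3,3],4),'tilt',np.round(T[:3,2],4))
    if yaw is not None:
        # tool z down: + turn about tool z = clockwise from above
        cur=np.arctan2(T[1,1],T[0,1]);t=-(yaw-cur);t=(t+np.pi/2)%np.pi-np.pi/2;print('turn',round(t,4),'j7',status.observe()['joints'][6])
E
python3 - <<'E'
from h import *
d=viewer.get_image('top');T=np.array(d['cam_to_world'])
f=lambda u,v,ox,oy:((u+.5)/8-.5+ox,(v+.5)/8-.5+oy)
P=lambda n,uv,z:print(n,np.round(ray(d,uv,z,T),4).tolist())
h=[f(u,v,263,188) for u,v in((65,187),(460,30),(540,222),(148,378))]
H=ray(d,h,.045,T);print(np.round(H,4).tolist(),[np.linalg.norm(H[i]-H[i-1]) for i in range(4)],H.mean(0))
P('plunger',[f(198,247,263,188)],.037);P('recess',[f(405,160,263,188)],.045)
P('block',[f(107,115,187,230)],.026);P('cap',[f(153,150,360,218)],.056)
P('standcorners',[f(30,130,360,218),f(180,40,360,218),f(270,185,360,218)],.02)
print(np.round(viewer.get_image('wrist')['mount'],4).tolist(),status.observe()['clock'])
go(.55,.3)
E
```

```text
[[0.582, 0.0468, 0.045], [0.6451, -0.1116, 0.045], [0.5668, -0.1418, 0.045], [0.5052, 0.0143, 0.045]] [np.float64(0.08339410563182163), np.float64(0.17050463898829535), np.float64(0.08400509228408211), np.float64(0.16779179499108754)] [ 0.57476636 -0.04806947  0.045     ]
plunger [[0.5589, -0.0059, 0.037]]
recess [[0.5922, -0.0885, 0.045]]
block [[0.4796, 0.2731, 0.026]]
cap [[0.4966, -0.2929, 0.056]]
standcorners [[0.5102, -0.25, 0.02], [0.5464, -0.3124, 0.02], [0.487, -0.3466, 0.02]]
[[0.0011, -0.9675, -0.2527, 0.0673], [1.0, 0.0009, 0.0011, 0.0009], [-0.0009, -0.2527, 0.9675, -0.1571], [0.0, 0.0, 0.0, 1.0]] 0.2
d [-3.769e-01 -1.243e-01  1.000e-04] tcp [0.2581 0.5689 0.2263] tilt [-3.e-04 -8.e-04 -1.e+00]
```

Units first: shifts go in shares of 50 mm and turns go in shares of pi rad. So -0.04 m is -0.8, -0.022 m is -0.44.

```bash
python3 nudge.py '[[-0.8,-0.44,0,0,1],[-0.8,-0.44,0,0,1],[-0.8,-0.44,0,0,1],[-0.8,-0.44,0,0,1],[-0.8,-0.44,0,0,1],[-0.8,-0.44,0,0,1],[-0.8,-0.44,0,0,1],[-0.8,-0.44,0,0,1]]'
python3 nudge.py '[[0,0,0.4,-0.0414,1],[0,0,0.2,-0.0414,1],[0,0,0,-0.0414,1],[0,0,0,-0.0446,1],[0,0,0,0,1],[0,0,0,0,1]]'
python3 - <<'E'
from h import *
d,M=wrist('pics/w1.png')
go(.4796,.2731,np.radians(96))
E
```

```text
clock: 1.0
position: [0.4777, 0.2751, 0.2268]
ee_rot: [0.664, 3.071, 0.0]
force: [0.0, 0.8, 0.3]
width: 1.0
gripper_force: 0.0
clock: 1.6
position: [0.4769, 0.2766, 0.1967]
ee_rot: [0.157, -3.138, -0.0]
force: [0.4, 0.1, 0.6]
width: 0.998
gripper_force: 0.0
d [-0.0023 -0.0038 -0.    ] tcp [0.4769 0.2767 0.1968] tilt [ 0.e+00  1.e-04 -1.e+00]
turn -0.0045 j7 1.0591618613189346
```

View pics/w1.png

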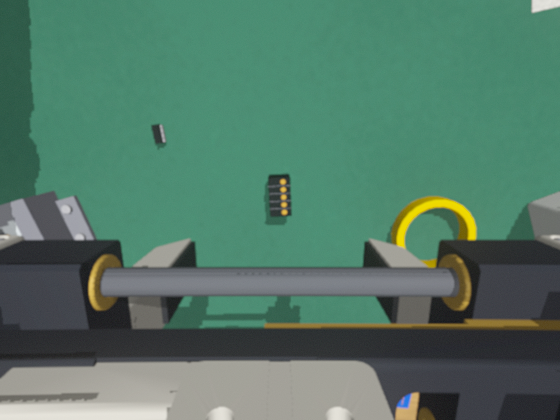

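The block is at about (280,197), with its screw row along the right side and the long axis near vertical. I'll enlarge it for the corners.

```bash
python3 - <<'E'
import cv2
a=cv2.imread('pics/w1.png')
cv2.imwrite('pics/c1.png',cv2.resize(a[168:223,250:310],None,fx=10,fy=10,interpolation=cv2.INTER_CUBIC))
E
```

```text
(no output)
```

View pics/c1.png

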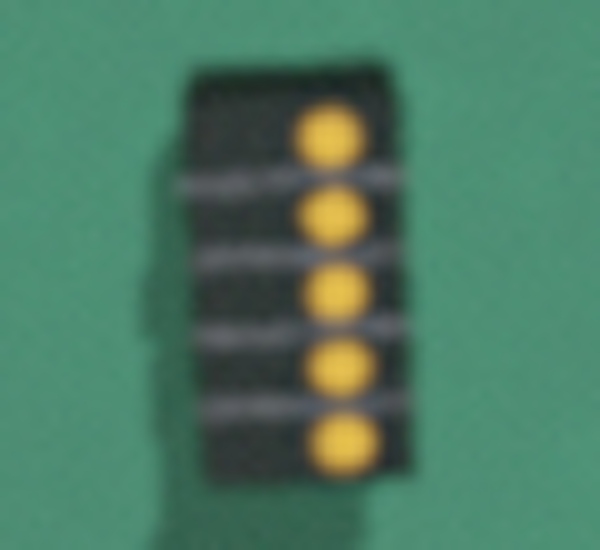

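In the crop, the block's top-face corners are about TL(190,88), TR(397,82), BR(413,473) and BL(206,480).

```bash
python3 - <<'E'
from h import *
d=load('pics/w1.png')
uv=[((u+.5)/10-.5+250,(v+.5)/10-.5+168) for u,v in((190,88),(397,82),(413,473),(206,480),(330,135),(344,443))]
P=ray(d,uv,.026,d['M']);print(np.round(P,4))
q=P[:4];print([round(np.linalg.norm(q[i]-q[i-1]),4) for i in range(4)],q.mean(0))
v=P[4]-P[5];yaw=np.arctan2(v[1],v[0]);v2=q[0]+q[1]-q[2]-q[3];yaw2=np.arctan2(v2[1],v2[0]);print(np.degrees([yaw,yaw2]))
c=q.mean(0);go(c[0],c[1],yaw+np.pi/2)
E
```

```text
[[0.459  0.2642 0.026 ]
 [0.4561 0.2861 0.026 ]
 [0.4989 0.2926 0.026 ]
 [0.502  0.2699 0.026 ]
 [0.4625 0.2796 0.026 ]
 [0.4963 0.2846 0.026 ]]
[np.float64(0.0435), np.float64(0.0221), np.float64(0.0433), np.float64(0.0228)] [0.47901249 0.27817554 0.026     ]
[-171.47907189 -171.90296143]
d [-0.0022  0.0013  0.    ] tcp [0.4769 0.2767 0.1968] tilt [ 0.e+00  1.e-04 -1.e+00]
turn -0.0485 j7 1.0591618613189346
```

To row units: 0.045 m is 0.9, 0.04 m is 0.8, -0.0485 rad / 3.1416 = -0.0154.

```bash
python3 nudge.py '[[-0.044,0.026,0.8,-0.0154,1],[0,0,0.9,0,0.7],[0,0,0.9,0,0.5],[0,0,0.8,0,0.45],[0,0,0.17,0,0.45],[0,0,0,0,0.4]]' 20
python3 nudge.py '[[0,0,0,0,0],[0,0,0,0,0],[0,0,0,0,0],[0,0,0,0,0],[0,0,0,0,0],[0,0,0,0,0]]' 20
python3 -c "
from h import *
go(.5922,-.0885,np.radians(111.8))"
```

```text
clock: 2.25
position: [0.4783, 0.2778, 0.0175]
ee_rot: [0.237, -3.13, 0.002]
force: [1.0, -0.2, 0.5]
width: 0.617
gripper_force: 0.0
clock: 2.85
position: [0.4796, 0.2786, 0.0193]
ee_rot: [-0.239, 3.131, 0.001]
force: [-0.3, -1.0, 8.0]
width: 0.256
gripper_force: 20.0
d [-5.56e-02 -3.80e-01 -2.00e-04] tcp [0.4796 0.2786 0.0193] tilt [ 0.0014  0.001  -1.    ]
turn -0.228 j7 1.1053098850127627
```

To row units: -0.045 m is -0.9, -0.03 m is -0.6, -0.114 rad / 3.1416 = -0.0363.

```bash
python3 nudge.py '[[0,0,-0.6,0,0],[0,0,-0.9,-0.0363,0],[0,0,-0.9,-0.0363,0],[0,0,-0.6,0,0]]' 
python3 nudge.py '[[0.08,-0.84,0,0,0],[0.08,-0.84,0,0,0],[0.08,-0.84,0,0,0],[0.08,-0.84,0,0,0],[0.08,-0.84,0,0,0],[0.08,-0.84,0,0,0],[0.08,-0.84,0,0,0],[0.08,-0.84,0,0,0],[0,0,0,0,0],[0,0,0,0,0]]' 
python3 - <<'E'
from h import *
d,M=wrist('pics/w2.png')
go(.5922,-.0885,np.radians(111.8))
E
```

```text
clock: 3.25
position: [0.4797, 0.2785, 0.1717]
ee_rot: [-0.6, 3.081, 0.002]
force: [1.0, 0.5, -0.4]
width: 0.259
gripper_force: 20.0
clock: 4.25
position: [0.5739, -0.0468, 0.1682]
ee_rot: [0.59, -3.086, -0.0]
force: [-0.5, 0.9, -1.0]
width: 0.256
gripper_force: 20.0
d [-0.001  -0.0472 -0.    ] tcp [ 0.5738 -0.0451  0.1682] tilt [-3.e-04  7.e-04 -1.e+00]
turn -0.0001 j7 1.958540319291
```

View pics/w2.png

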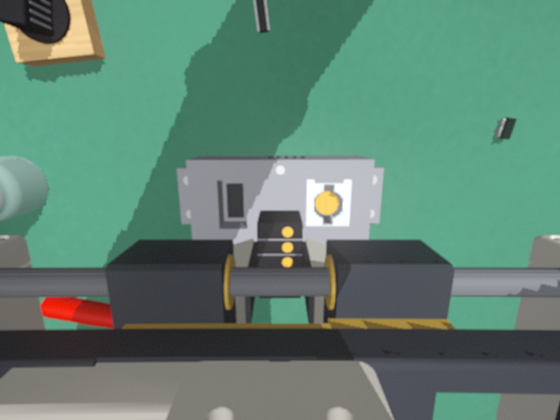

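The housing's top spans about (187,160)–(373,238). The recess is around (235,204), the socket around (327,203), and the held block below at (283,240). I'll enlarge this.

```bash
python3 - <<'E'
import cv2,numpy as np
a=cv2.imread('pics/w2.png')
f=lambda x,y,w,h:cv2.resize(a[y:y+h,x:x+w],None,fx=8,fy=8,interpolation=cv2.INTER_CUBIC)
A=f(210,170,100,68);cv2.imwrite('pics/c2.png',np.hstack([f(212,174,48,64),f(302,174,50,64)]))
E
```

```text
(no output)
```

View pics/c2.png

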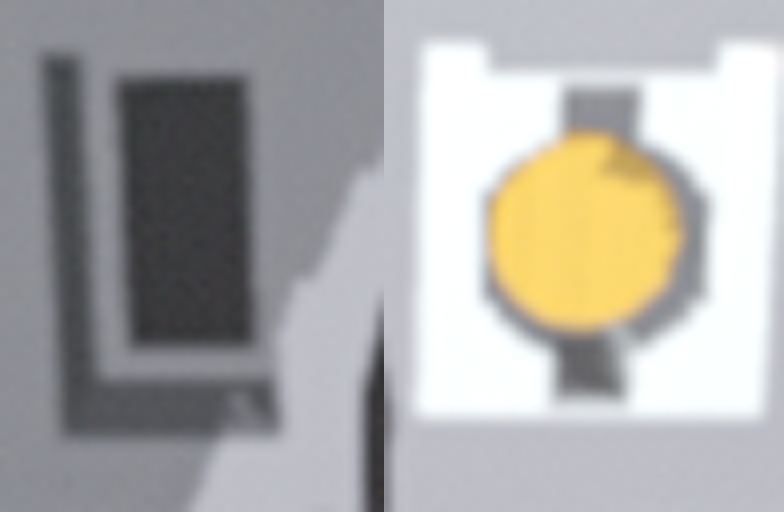

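In the crop, the recess mouth has TL(40,52), BL(62,437) and BR(281,436). The socket bore runs x 485–708, the slot ends are at y 86 and 401, and the slot centres are x 601 at the top and 591 at the bottom.

```bash
python3 - <<'E'
from h import *
d=load('pics/w2.png');M=d['M'];print('cam',M[:3,3])
f=lambda u,v,ox=212,oy=174:((u+.5)/8-.5+ox,(v+.5)/8-.5+oy)
r=ray(d,[f(40,52),f(62,437),f(281,436)],.045,M)
print(np.round(r,4).tolist(),np.linalg.norm(r[0]-r[1]),np.linalg.norm(r[2]-r[1]))
rc=(r[0]+r[2])/2
g=lambda u,v:f(u-384,v,302)
s=ray(d,[g(601,86),g(591,401),g(485,243),g(708,243),g(413,417),g(763,414),g(425,42)],.045,M)
print(np.linalg.norm(s[0]-s[1]),np.linalg.norm(s[2]-s[3]),np.linalg.norm(s[4]-s[5]),np.linalg.norm(s[4]-s[6]))
sc=np.array((s[0]+s[1])/2);sc2=(s[2]+s[3])/2;print('slot mid',sc,'bore mid',sc2,'plate',(s[5]+s[6])/2)
a=lambda v:np.degrees(np.arctan2(v[1],v[0]))
print('recess',rc,'dist',np.linalg.norm(rc-sc),'yaw y',a(sc-rc),'yaws x',a(r[0]-r[1]),a(s[0]-s[1]),a(s[6]-s[4]),'yaw y2',a(s[5]-s[4]),a(r[2]-r[1]))
# housing edges in w2: left/right end of top
# held block screws/top: z = tcp z + .008
b=ray(d,[(288,232),(287.5,262)],M[2,3]*0+.1682+.008-.0015,M);print('block screws',b,a(b[0]-b[1]))
E
```

```text
cam [ 0.51174006 -0.07124851  0.32531178]
[[0.5741, -0.1079, 0.045], [0.617, -0.0906, 0.045], [0.6072, -0.0664, 0.045]] 0.04620992433074916 0.026076149635549703
0.037823549801445054 0.02602137065451438 0.041583016815937165 0.04490968634176018
slot mid [ 0.55727599 -0.00376104  0.045     ] bore mid [ 0.55690762 -0.00385192  0.045     ] plate [ 0.55562762 -0.00432919  0.045     ]
recess [ 0.59068177 -0.08713059  0.045     ] dist 0.08981329228576539 yaw y 111.83574011370638 yaws x -158.00706629233386 -157.75641003480467 -158.81771897962471 yaw y2 112.2220631139959 111.94402124719693
block screws [[ 0.55719467 -0.04816353  0.1747    ]
 [ 0.57273022 -0.04213636  0.1747    ]] -158.79573261565338
```

To row units: -0.023 m is -0.46, 0.02 m is 0.4.

```bash
python3 nudge.py '[[-0.02,-0.46,0.4,0,0],[0,-0.46,0.4,0,0],[0,0,0.4,0,0],[0,0,0,0,0],[0,0,0,0,0]]'
python3 - <<'E'
from h import *
go(.5907,-.0871,np.radians(111.9));d=viewer.get_image('wrist')
go(.5907,-.0871,np.radians(111.9));print(status.observe()['force'])
E
```

```text
clock: 4.8
position: [0.5918, -0.0859, 0.1084]
ee_rot: [0.598, -3.084, -0.002]
force: [0.3, -0.3, -0.0]
width: 0.257
gripper_force: 20.0
d [ 0.0015 -0.0007 -0.    ] tcp [ 0.5918 -0.0859  0.1084] tilt [-8.e-04  1.e-03 -1.e+00]
turn 0.0008 j7 2.0388690043425846
d [ 0.002  -0.0003 -0.    ] tcp [ 0.5924 -0.0861  0.1091] tilt [ 8.e-04  8.e-04 -1.e+00]
turn 0.0007 j7 2.0389408542631804
[ 0.26273397 -0.59510137  0.15318282]
```

To row units: 0.02 m is 0.4, 0.0011 m is 0.022.

```bash
python3 nudge.py '[[0.022,-0.01,0.4,0,0],[0,0,0.4,0,0],[0,0,0,0,0],[0,0,0,0,0]]'
python3 nudge.py '[[0,0,0.06,0,0],[0,0,0.06,0,0],[0,0,0.06,0,0]]'
python3 -c "
from h import *
go(.5907,-.0871,np.radians(111.9))"
```

```text
clock: 5.25
position: [0.5917, -0.088, 0.0694]
ee_rot: [-0.596, 3.084, 0.0]
force: [0.2, -0.5, -0.2]
width: 0.257
gripper_force: 20.0
clock: 5.55
position: [0.5917, -0.0888, 0.0597]
ee_rot: [-0.594, 3.084, -0.0]
force: [0.9, 0.2, 0.4]
width: 0.261
gripper_force: 20.0
d [ 0.0003  0.0019 -0.    ] tcp [ 0.5917 -0.0888  0.0597] tilt [ 0.0011 -0.     -1.    ]
turn -0.0016 j7 2.043160901432367
```

To row units: 0.003 m is 0.06, 0.0005 m is 0.01.

```bash
python3 nudge.py '[[0,0.01,0.06,0,0],[0,0,0.06,0,0]]'
python3 nudge.py '[[0,0,0.06,0,0],[0,0,0.04,0,0],[0,0,0,0,0]]'
python3 -c "
from h import *
go(.5907,-.0871,np.radians(111.9))"
```

```text
clock: 5.75
position: [0.591, -0.0883, 0.053]
ee_rot: [0.594, -3.085, -0.0]
force: [-0.4, 0.7, -0.4]
width: 0.259
gripper_force: 20.0
clock: 6.05
position: [0.5908, -0.0883, 0.0478]
ee_rot: [0.594, -3.084, -0.0]
force: [-0.8, 0.0, -0.3]
width: 0.257
gripper_force: 20.0
d [-0.0003  0.0012  0.    ] tcp [ 0.5908 -0.0883  0.0478] tilt [-6.e-04  1.e-04 -1.e+00]
turn -0.0017 j7 2.0429026777241726
```

To row units: -0.02 m is -0.4, -0.015 m is -0.3.

```bash
python3 nudge.py '[[0,0,0,0,0.45],[0,0,0,0,0.45],[0,0,0,0,0.45],[0,0,-0.3,0,0.45],[0,0,-0.4,0,0.3],[0,0,0,0,0],[0,0,0,0,0],[0,0,0,0,0],[0,0,0,0,0]]' 
python3 - <<'E'
from h import *
d,M=wrist('pics/w3.png');go(.5907,-.0871,np.radians(111.9))
a=d['image'];cv2.imwrite('pics/c3.png',cv2.resize(a[150:330,180:400],None,fx=3,fy=3,interpolation=cv2.INTER_CUBIC))
E
```

```text
clock: 6.95
position: [0.5905, -0.0883, 0.0825]
ee_rot: [0.594, -3.084, -0.001]
force: [-0.2, -0.3, -0.7]
width: 0.066
gripper_force: 0.0
d [-0.0005  0.0011 -0.    ] tcp [ 0.5906 -0.0883  0.0825] tilt [-1.2e-03  1.0e-04 -1.0e+00]
turn -0.0016 j7 2.0413903729818133
```

View pics/c3.png

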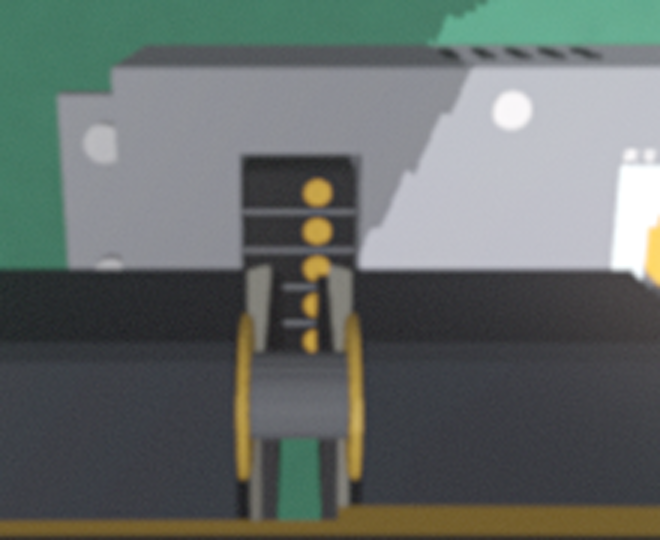

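The block sits in the recess, proud and aligned, with the closing fingers centred over it. Now I'll press it.

To row units: 0.015 m is 0.3, 0.01 m is 0.2.

```bash
python3 nudge.py '[[0,0,0.3,0,0],[0,0,0.2,0,0],[0,0,0.06,0,0],[0,0,0.06,0,0],[0,0,0.04,0,0]]' 10
python3 nudge.py '[[0,0,0.04,0,0],[0,0,0.04,0,0]]'
python3 nudge.py '[[0,0,0.02,0,0],[0,0,0,0,0]]'
```

```text
clock: 7.5
position: [0.5907, -0.0884, 0.0502]
ee_rot: [0.594, -3.084, -0.0]
force: [-2.8, 0.3, 5.3]
width: 0.003
gripper_force: 2.3
clock: 7.7
position: [0.5911, -0.0884, 0.0465]
ee_rot: [-0.594, 3.085, -0.0]
force: [-3.6, -0.9, 5.4]
width: 0.004
gripper_force: 2.3
clock: 7.9
position: [0.5911, -0.0883, 0.0454]
ee_rot: [-0.594, 3.085, 0.0]
force: [-2.5, 0.1, 3.8]
width: 0.004
gripper_force: 2.2
```

To row units: 0.001 m is 0.02.

```bash
python3 nudge.py '[[0,0,0.02,0,0],[0,0,0,0,0]]'
python3 nudge.py '[[0,0,0.02,0,0],[0,0,0,0,0]]'
python3 nudge.py '[[0,0,0.02,0,0],[0,0,0,0,0],[0,0,0,0,0]]'
```

```text
clock: 8.1
position: [0.5912, -0.0884, 0.0453]
ee_rot: [-0.594, 3.084, -0.0]
force: [-5.9, 1.3, 14.5]
width: 0.005
gripper_force: 7.6
clock: 8.3
position: [0.5912, -0.0883, 0.0452]
ee_rot: [-0.594, 3.084, -0.0]
force: [-10.0, 0.5, 24.8]
width: 0.004
gripper_force: 12.7
clock: 8.6
position: [0.5913, -0.0884, 0.0451]
ee_rot: [-0.594, 3.084, -0.0]
force: [-12.8, 1.6, 35.1]
width: 0.009
gripper_force: 17.7
```

To row units: -0.045 m is -0.9, -0.031 m is -0.62.

```bash
python3 nudge.py '[[0,0,-0.8,0,0],[0,0,-0.9,0,0.5],[0,0,-0.9,0,1],[0.64,-0.62,-0.3,0,1],[0.66,-0.62,0,0,1],[0.66,-0.62,0,0,1],[0.66,-0.62,0,0,1],[0.66,-0.62,0,0,1],[0,0,0,0,1],[0,0,0,0,1]]' 
python3 - <<'E'
from h import *
d,M=wrist('pics/w4.png');go(.4966,-.2929);print(status.observe()['joints'])
K=np.array([[d['fx'],0,d['cx']],[0,d['fy'],d['cy']],[0,0,1]])
p=np.linalg.inv(M)@np.array([.4966,-.2929,.056,1]);u=cv2.projectPoints(p[:3].reshape(1,3),np.zeros(3),np.zeros(3),K,np.array(d['distortion']))[0].ravel();print(u,d['fx'],p[2])
x,y=int(u[0]),int(u[1]);x0,y0=max(x-60,0),max(y-55,0)
print(x0,y0);cv2.imwrite('pics/c4.png',cv2.resize(d['image'][y0:y0+100,x0:x0+130],None,fx=6,fy=6,interpolation=cv2.INTER_CUBIC))
E
```

```text
clock: 9.6
position: [0.4961, -0.2946, 0.1872]
ee_rot: [-0.589, 3.085, -0.001]
force: [1.0, 0.7, 0.7]
width: 0.741
gripper_force: 0.0
d [ 0.0003  0.0002 -0.    ] tcp [ 0.4969 -0.293   0.1872] tilt [ 9.e-04  3.e-04 -1.e+00]
[ 0.35829362  0.39109199  0.11211952  1.75230209 -0.05143926  1.00033094
  2.44088312]
[280.23500543 202.94668765] 308.2751838458433 0.29609550100659116
220 147
```

View pics/c4.png

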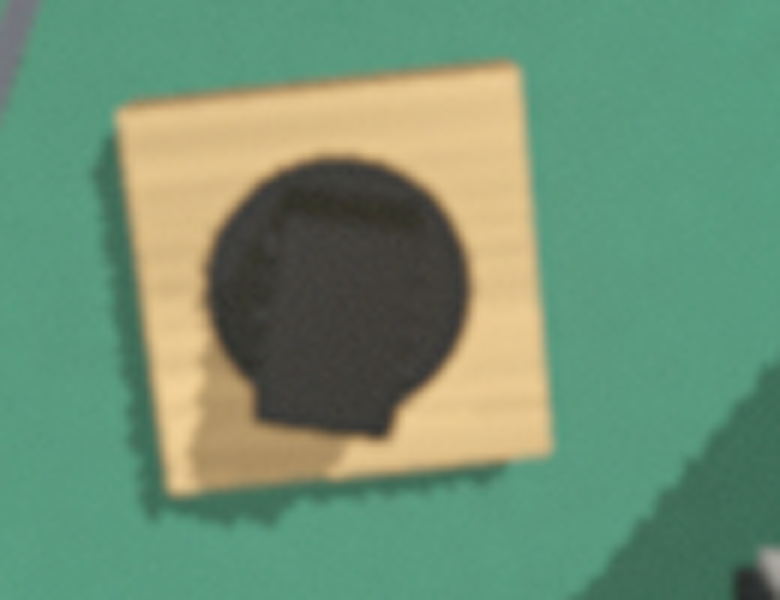

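The stand fills the crop. The flange circle is centred at about (339,286) with radius 131, and the grip's near short edge runs from (256,421) to (388,438), so the grip is turned about 8° from the tool axes. I'll fit it numerically.

```bash
python3 - <<'E'
from h import *
d=load('pics/w4.png');M=d['M']
g=cv2.cvtColor(cv2.imread('pics/c4.png'),cv2.COLOR_BGR2GRAY)
m=(g<95).astype(np.uint8);n,l,st,_=cv2.connectedComponentsWithStats(m);m=(l==l[286,339]).astype(np.uint8);print(st[l[286,339]])
c=max(cv2.findContours(m,cv2.RETR_EXTERNAL,cv2.CHAIN_APPROX_NONE)[0],key=len).reshape(-1,2).astype(float)
k=c[(c[:,1]<340)]
for _ in range(6):
    A=np.c_[2*k,np.ones(len(k))];s=np.linalg.lstsq(A,(k**2).sum(1),rcond=None)[0];r=np.sqrt(s[2]+s[0]**2+s[1]**2)
    e=abs(np.hypot(*(k-s[:2]).T)-r);k=k[e<max(2,np.percentile(e,90))]
print('circle',s[:2],r,len(k))
F=lambda P:[((u+.5)/6-.5+220,(v+.5)/6-.5+147) for u,v in P]
C=ray(d,F([s[:2],s[:2]+[r,0]]),.024,M);print(C,np.linalg.norm(C[0]-C[1]))
b=c[(c[:,1]>400)&(c[:,0]>270)&(c[:,0]<375)];p=np.polyfit(b[:,0],b[:,1],1);print('edge',p)
E=ray(d,F([(256,np.polyval(p,256)),(390,np.polyval(p,390))]),.056,M);v=E[1]-E[0]
yaw=np.arctan2(v[1],v[0]);print(E,np.linalg.norm(v),np.degrees(yaw))
mid=(E[0]+E[1])/2;n=np.array([v[1],-v[0]])/np.linalg.norm(v[:2]);print('grip centre',mid[:2]+.018*n,mid[:2]-.018*n)
go(C[0,0],C[0,1],yaw)
E
```

```text
[  208   161   259   276 54744]
circle [337.45348572 289.1199416 ] 128.50519675866116 463
[[ 0.49703653 -0.29764571  0.024     ]
 [ 0.48864891 -0.27655683  0.024     ]] 0.02269566349331665
edge [1.18094527e-01 3.92299130e+02]
[[ 0.5160987  -0.30394453  0.056     ]
 [ 0.51055348 -0.28277547  0.056     ]] 0.021883297890015873 104.67879628452943
grip centre [ 0.5307386 -0.2887988] [ 0.49591358 -0.2979212 ]
d [ 0.0016 -0.0044 -0.    ] tcp [ 0.4969 -0.293   0.1872] tilt [ 9.e-04  3.e-04 -1.e+00]
turn 0.1241 j7 2.4408831153792896
```

To row units: 0.04 m is 0.8, -0.0045 m is -0.09, 0.124 rad / 3.1416 = 0.0395.

```bash
python3 nudge.py '[[0.04,-0.09,0.6,0.0395,0.7],[0,0,0.8,0,0.6],[0,0,0.8,0,0.6],[0,0,0.6,0,0.6],[0,0,0.3,0,0.6],[0,0,0,0,0.6],[0,0,0,0,0.6]]' 40
python3 -c "
from h import *
go(.4965,-.2978,np.radians(104.7));print(tcp()[2,3])"
```

```text
clock: 10.35
position: [0.4972, -0.297, 0.0325]
ee_rot: [-0.405, 3.115, 0.001]
force: [-0.5, 0.8, 0.5]
width: 0.602
gripper_force: 0.0
d [ 0.0009 -0.0006 -0.    ] tcp [ 0.4972 -0.297   0.0325] tilt [ 5.e-04  4.e-04 -1.e+00]
turn 0.002 j7 2.366281967210998
0.03250556181534739
```

To row units: 0.004 m is 0.08, 0.0008 m is 0.016.

```bash
python3 nudge.py '[[0.016,-0.01,0.08,0,0.5],[0,0,0,0,0],[0,0,0,0,0],[0,0,0,0,0],[0,0,0,0,0],[0,0,0,0,0],[0,0,0,0,0]]' 40
python3 nudge.py '[[0,0,-0.4,0,0],[0,0,-0.8,0,0],[0,0,-0.8,0,0],[0,0,-0.4,0,0],[0,0,0,0,0],[0,0,0,0,0]]'
python3 - <<'E'
from h import *
wrist('pics/w5.png');go(.5571,-.0038,np.radians(111.9))
E
```

```text
clock: 11.05
position: [0.4957, -0.2989, 0.0286]
ee_rot: [-0.402, 3.115, -0.0]
force: [-0.3, 1.5, 5.6]
width: 0.262
gripper_force: 39.9
clock: 11.65
position: [0.4954, -0.2987, 0.148]
ee_rot: [-0.402, 3.116, 0.0]
force: [-0.2, 0.4, -1.5]
width: 0.258
gripper_force: 39.9
d [-1.349e-01  2.692e-01  1.000e-04] tcp [ 0.4949 -0.2984  0.1472] tilt [-1.3e-03  7.0e-04 -1.0e+00]
turn -0.1256 j7 2.3475182523250475
```

To row units: 0.0357 m is 0.714, -0.0238 m is -0.476, -0.1256 rad / 3.1416 = -0.04.

```bash
python3 nudge.py '[[0,0,0,-0.04,0],[-0.476,0.714,0,0,0],[-0.476,0.714,0,0,0],[-0.476,0.714,0,0,0],[-0.476,0.714,0,0,0],[-0.476,0.714,0,0,0],[-0.476,0.714,0,0,0],[-0.476,0.714,0,0,0],[0,0,0,0,0],[0,0,0,0,0]]'
python3 nudge.py '[[0,0,0.6,0,0],[0,0,0.6,0,0],[0,0,0.16,0,0],[0,0,0,0,0],[0,0,0,0,0]]'
python3 - <<'E'
from h import *
go(.5571,-.0038,np.radians(111.9));viewer.get_image('wrist');go(.5571,-.0038,np.radians(111.9));wrist('pics/w6.png');go(.5571,-.0038,np.radians(111.9));print(status.observe()['force'])
E
```

```text
clock: 12.7
position: [0.5561, -0.0036, 0.1467]
ee_rot: [0.601, -3.081, -0.001]
force: [-0.6, -1.8, -0.5]
width: 0.257
gripper_force: 39.9
clock: 13.2
position: [0.5573, -0.0056, 0.0809]
ee_rot: [-0.595, 3.084, -0.0]
force: [0.1, 0.2, -0.7]
width: 0.261
gripper_force: 39.9
d [-0.0005  0.0018 -0.    ] tcp [ 0.5573 -0.0056  0.0809] tilt [ 5.e-04 -2.e-04 -1.e+00]
turn -0.0012 j7 1.8875457715334343
d [-0.0001  0.0017 -0.    ] tcp [ 0.5577 -0.0054  0.0813] tilt [ 0.0015 -0.     -1.    ]
turn -0.0009 j7 1.8874550932867362
d [ 0.0002  0.0015 -0.    ] tcp [ 0.5578 -0.0051  0.0815] tilt [ 2.1e-03  1.0e-04 -1.0e+00]
turn -0.0005 j7 1.8874404299050076
[ 0.42019442 -0.77545764 -0.31461429]
```

To row units: 0.006 m is 0.12, 0.0011 m is 0.022.

```bash
python3 nudge.py '[[0.022,0.02,0.12,0,0],[0,0,0.06,0,0],[0,0,0.06,0,0],[0,0,0.04,0,0],[0,0,0.04,0,0],[0,0,0,0,0]]'
python3 -c "
from h import *
go(.5571,-.0038,np.radians(111.9));s=status.observe();print(s['force'],s['ft_torque'])"
```

```text
clock: 13.9
position: [0.5554, -0.0043, 0.0639]
ee_rot: [0.597, -3.084, -0.0]
force: [-0.1, -0.3, -0.2]
width: 0.255
gripper_force: 39.9
d [-0.0018 -0.0002 -0.    ] tcp [ 0.5554 -0.0043  0.0639] tilt [-5.e-04 -0.e+00 -1.e+00]
turn 0.0 j7 1.886604240302361
[-0.05324403 -0.31775534 -0.18462616] [0.07692958 0.0311331  0.04053327]
```

To row units: 0.002 m is 0.04.

```bash
python3 nudge.py '[[0,0,0.04,0,0],[0,0,0.04,0,0],[0,0,0.04,0,0],[0,0,0,0,0]]'
python3 nudge.py '[[0,0,0.04,0,0],[0,0,0.04,0,0],[0,0,0,0,0]]'
python3 -c "
from h import *
go(.5571,-.0038,np.radians(111.9));s=status.observe();print(s['force'],s['ft_torque'])"
```

```text
clock: 14.3
position: [0.5558, -0.0043, 0.0584]
ee_rot: [-0.597, 3.084, -0.0]
force: [-1.5, 0.1, 5.7]
width: 0.259
gripper_force: 39.9
clock: 14.6
position: [0.5558, -0.0043, 0.0547]
ee_rot: [-0.597, 3.084, -0.0]
force: [-1.8, 0.2, 10.4]
width: 0.257
gripper_force: 39.9
d [-0.0014 -0.0001  0.    ] tcp [ 0.5558 -0.0043  0.0547] tilt [ 7.e-04  1.e-04 -1.e+00]
turn 0.0 j7 1.886938057227143
[-1.79487939  0.236885   10.4152019 ] [0.09062173 0.67833283 0.00614013]
```

To row units: 0.001 m is 0.02.

```bash
python3 nudge.py '[[0,0,0.02,0,0],[0,0,0.02,0,0],[0,0,0.02,0,0],[0,0,0,0,0]]' 60
python3 -c "
from h import *
go(.5571,-.0038,np.radians(111.9));s=status.observe();print(s['force'],s['ft_torque'])"
```

```text
clock: 15.0
position: [0.5558, -0.0042, 0.0535]
ee_rot: [-0.596, 3.083, 0.0]
force: [-9.8, -0.0, 32.3]
width: 0.255
gripper_force: 59.9
d [-0.0014 -0.0001  0.    ] tcp [ 0.5558 -0.0042  0.0535] tilt [ 1.2e-03  3.0e-04 -1.0e+00]
turn -0.0002 j7 1.8869809878800639
[-9.82878342 -0.03984033 32.27556223] [0.08517859 2.17440389 0.0222275 ]
```

To row units: -0.0008 m is -0.016, 0.12 rad / 3.1416 = 0.0382.

```bash
python3 nudge.py '[[0,0,-0.016,0.0191,0],[0,0,0,0.0382,0],[0,0,0,0.0382,0],[0,0,0,0.0382,0],[0,0,0,0,0]]'
python3 -c "
from h import *
go(.5571,-.0038,np.radians(111.9));s=status.observe();print(s['force'],s['ft_torque'],s['joints'])"
```

```text
clock: 15.5
position: [0.5573, -0.0043, 0.0536]
ee_rot: [0.066, 3.137, 0.0]
force: [-1.5, -0.1, 15.4]
width: 0.257
gripper_force: 59.9
d [ 0.0003  0.0005 -0.    ] tcp [ 0.5573 -0.0043  0.0536] tilt [ 0.0038  0.     -1.    ]
turn -0.4244 j7 1.5525011515027396
[-1.51120906 -0.05420409 15.43563184] [-0.08405557  0.31760816 -0.01468844] [-0.19543933  0.529726    0.14813413  1.93239363 -0.11792738  0.68387276
  1.55250115]
```

To row units: 0.0005 m is 0.01, 0.12 rad / 3.1416 = 0.0382.

```bash
python3 nudge.py '[[0,0,0.01,0.0382,0],[0,0,0,0.0382,0],[0,0,0,0.0382,0],[0,0,0,0.0382,0],[0,0,0,0.0382,0],[0,0,0,0.0382,0],[0,0,0,0.0382,0],[0,0,0,0,0]]'
python3 -c "
from h import *
go(.5571,-.0038,np.radians(111.9));s=status.observe();print(s['force'],s['ft_torque'])"
```

```text
clock: 16.3
position: [0.558, -0.0043, 0.0536]
ee_rot: [1.339, 2.837, 0.004]
force: [-1.5, 1.1, 20.2]
width: 0.255
gripper_force: 59.9
d [ 0.001  -0.0004 -0.    ] tcp [ 0.558  -0.0043  0.0536] tilt [ 5.e-03  3.e-04 -1.e+00]
turn -1.2644 j7 0.8983754934403797
[-1.48115636  1.09215486 20.16880144] [-0.07515818  0.49556917 -0.10181051]
```

To row units: 0.0003 m is 0.006, 0.05 rad / 3.1416 = 0.0159.

```bash
python3 nudge.py '[[0,0,0.006,0.0159,0],[0,0,0,0.0159,0],[0,0,0,0,0]]'
python3 -c "
from h import *
go(.5571,-.0038,np.radians(111.9));s=status.observe();print(s['force'],s['ft_torque'])"
```

```text
clock: 16.6
position: [0.558, -0.0044, 0.0536]
ee_rot: [1.476, 2.769, 0.004]
force: [-2.5, 1.0, 24.6]
width: 0.255
gripper_force: 59.9
d [ 0.0009 -0.0004 -0.    ] tcp [ 0.558  -0.0044  0.0536] tilt [ 5.e-03  5.e-04 -1.e+00]
turn -1.3615 j7 0.8235442408602643
[-2.47468688  1.03733728 24.61408689] [-0.13303822  0.82087717 -0.00575944]
```

To row units: 0.04 rad / 3.1416 = 0.0127.

```bash
for i in 1; do python3 nudge.py '[[0,0,0,0.0127,0],[0,0,0,0,0]]' >/dev/null; done
python3 -c "
from h import *
go(.5571,-.0038,np.radians(111.9));s=status.observe();print(s['force'],s['ft_torque'])"
python3 nudge.py '[[0,0,0,0.0127,0],[0,0,0,0,0]]' >/dev/null
python3 -c "
from h import *
go(.5571,-.0038,np.radians(111.9));s=status.observe();print(s['force'],s['ft_torque'])"
```

```text
d [ 0.0009 -0.0001 -0.    ] tcp [ 0.5576 -0.0045  0.0536] tilt [ 4.4e-03  5.0e-04 -1.0e+00]
turn -1.4011 j7 0.793100280631629
[-3.39588298  0.05811104 26.13923346] [-0.24790029  1.02678105  0.13964098]
d [ 0.0009  0.     -0.    ] tcp [ 0.5575 -0.0046  0.0536] tilt [ 4.3e-03  3.0e-04 -1.0e+00]
turn -1.4405 j7 0.7626041741194435
[-4.29677042 -1.19052338 26.92726024] [-0.24814046  1.12294643  0.47724693]
```

To row units: 0.04 rad / 3.1416 = 0.0127.

```bash
python3 nudge.py '[[0,0,0,0.0127,0],[0,0,0,0,0],[0,0,0,0,0]]' >/dev/null
python3 - <<'E'
from h import *
go(.5571,-.0038,np.radians(111.9));s=status.observe();print(s['force'],s['ft_torque'],s['width'])
d,M=wrist('pics/w7.png');t=viewer.get_image('top')['image']
cv2.imwrite('pics/c7.png',np.hstack([cv2.resize(d['image'],(400,300)),cv2.resize(t[185:245,260:340],(400,300),interpolation=cv2.INTER_CUBIC)]))
E
```

```text
d [ 0.0009 -0.0002 -0.    ] tcp [ 0.5577 -0.0046  0.0536] tilt [ 4.4e-03  2.0e-04 -1.0e+00]
turn -1.4786 j7 0.7329957630359992
[-4.05321921 -1.04420234 26.61710302] [-0.35785691  1.07240004  0.79162779] 0.25657713908033486
```

View pics/c7.png

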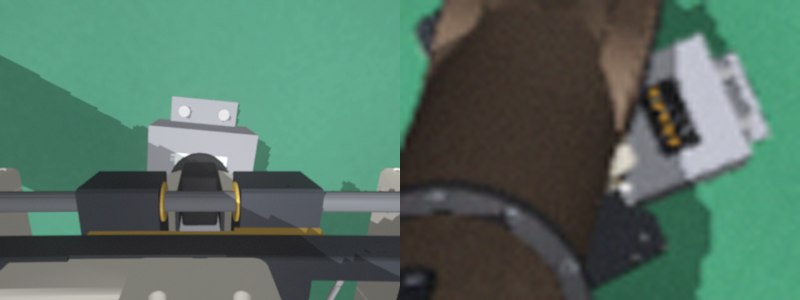

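The cap's flange lies on the housing and the block sits in the recess. The turning torque (0.14, then 0.48, then 0.79 N m) shows the cap is on its stop, with 27 N pressing down against the 12.6 N spring.

```bash
python3 -c "
from cell import arm, viewer, status
print(arm.sign_off())"
```

```text
the job is handed in; nothing more can be done
None
```

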